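Fit the sliding weight on the bent fire-shutter lever

TASK

Pick up the drilled brass weight, thread it onto the free end of the bent iron fire-shutter lever, slide it round the bend and push the stiff stop ring with it until the ring is fully home against the shoulder by the pivot; press it there firmly for a moment with about 15 N, then let go and leave the weight hanging there against the ring. Work gently: never force or jam the weight on the lever with more than 25 N, do not swing the lever away from where it stands, and leave the lens, the tin box and the reel hub alone.

Things in the scene. Friction and masses are not known exactly. Their poses are not given: they have to be found in the camera images.
- weight: Loose brass block, 24 mm thick (x), 40 mm wide (y), 48 mm tall (z), 0.28 to 0.44 kg; it stands upright on the cabinet top. Origin: centre of its underside, z up. An 18 mm hole with chamfered rims runs straight through it along x, its centre 30 mm above the underside. Same both ways round. Grip it across its width at the height of the hole.
- weight_hole (a point): Centre of the weight's hole (30 mm above its underside, mid thickness); axes as the weight's: x along the hole, z up.
- lever: Iron lever: level round rod, 14 mm diameter, centre line 120 mm above the top. Origin: pivot axis at rod height; x outward along the inner arm, z up. Along x: pivot boss of 22 mm radius, shoulder collar, stop ring, bare straight rod to 150 mm; there a forged bend of about 60 degrees towards -y, about 60 mm centre-line radius, leads level to the handle. The forging is rough: see handle_end.
- bracket: Fixed foot of the lever, 90 x 90 x 10 mm, with a 40 mm round post; origin: centre of its underside, below the pivot. The vertical pivot is stiff (friction 1.2 N m): the lever stays where it is left, but a sideways push of about 4 to 5 N at its free end swings it.
- handle_end (a point): Extreme free end of the rod, on its centre line; x points outward along the straight handle (95 mm long, 14 mm diameter, round-ended), z up. Nominally at (249.5, -112.3) mm in the frame of the lever, but each forging differs: the rod may kink by up to 0.1 rad either way at each end and in the middle of the bend, so the bend runs some mm off any drawn arc and must be followed by feel.
- stop_ring: Brass stop ring on the inner arm, 15 mm long, 30 mm diameter; origin: centre of its face towards the pivot, axes as the lever's. Slides stiffly (about 6 N), stays where it is left. It starts 15 to 35 mm out from the shoulder (a collar 26 mm wide, 10 mm long, fast on the arm 38 to 66 mm from the pivot axis, each time elsewhere) and stops dead on it: feel for that, the push then rises.
- lens: Frosted glass condenser lens lying flat, 68 mm diameter, 22 mm high; origin: centre of its underside. Leave alone.
- carbon_box: Round tin carbon box, 75 mm diameter, 48 mm high; origin: centre of its underside. Leave alone.
- reel_hub: Brass reel hub standing on its flange, 68 mm diameter, 44 mm high; origin: centre of its underside. Leave alone.
There are look-alikes about, which are no part of the job. Leave any red look-alike of the weight alone.

How it is judged:
By the outcome, as a careful person would: the job done as asked, in the order asked, and still so for the second after the job is handed in, with the robot touching nothing.
It also fails if it takes over 72 s, if anything falls off the work surface, if the arm or the gripper's body presses on something with over 40 N, if the wrist force passes 120 N, or if a joint passes its speed limit or range.

ROBOT

A 6-joint arm with a two-finger parallel gripper is mounted at the origin on the work surface. World frame = base frame: x ahead of the robot, y to its left, z up, the work surface at z = 0. Lengths are in m, angles in rad, forces in N, time in s.
With the tool pointing down it reaches from about 0.275 to 0.825 m from the base axis. Payload 5.2 kg.
Tool frame: the origin (TCP) lies midway between the tips of the shut fingers; the grasp point (between the pads) lies 19 mm behind it (grasp_offset is the z of the grasp point in the tool frame, in m); z points along the fingers, y is the line along which they close (so a half turn about z gives the same grasp; the last joint's range is limited). The gripper opens to 93 mm and grips with 3 to 60 N. Pads are 15 mm wide; open, the fingers measure 128 mm over their backs; the gripper's body (75 mm by 188 mm) begins 65 mm behind the grasp point.
Start: joints at [1.125, 0.259, 1.535, -0, 1.348, -0.203], TCP at [0.132, 0.534, 0.179] pointing down, gripper open.
Joint ranges: [-3.14, 3.14], [-0.91, 2.08], [0.19, 2.58], [-1.22, 4.36], [0.22, 2.71], [-3.12, 3.12]. Speed limits (rad/s): [2.57, 2.57, 3.14, 3.14, 3.14, 3.14].

INTERFACE

Orientations are given as a unit quaternion [w, x, y, z].
In Python, from workcell import move_pose, line_to, goto_joints, let_go, gripper_close, wait, ik, get_image, camera_info, MotionError, finish_job, regions_of, mark_of, read_t, read_joints, read_dq, read_tau, read_tool_pos, read_tcp_rot, read_ft_force, read_moment, read_width, read_grasp_force, grasp_offset gives the robot as it stands. Calls block until the motion is done:
- move_pose(position, orientation): joint-space move of the TCP to a pose.
- line_to(position, frame=None, max_speed=0.15, threshold=None): straight line of the TCP; frame=None keeps the orientation; max_speed is the mean speed in m/s. With threshold (N) it stops when the force on the tool has changed by that much, and returns True; else False.
- goto_joints(angles): joint-space move.
- let_go() and gripper_close(f_grip=None): open the fingers fully, or close them until they stop; f_grip is the grip in N (None keeps the last).
- wait(seconds).
- ik(position, orientation): joint angles nearest the present ones, or None.
- get_image(name): name is "scene" or "top"; returns (picture, depth): 400x640x3 uint8, red, green, blue; 400x640 float32, m along the optical axis (not along the pixel's ray), 0 where there is no reading.
- camera_info(name): a dict with "mtx" (3x3 intrinsics, pixels), "T" (4x4, takes a point from camera to world coordinates). Camera axes: x right, y down, z forward; pixel columns grow to the right and rows downward; lengths in m; the calibration is good to about 2 mm. A picture is of the moment at which its call begins. camera_info takes no time and is no camera call.
A pose or a line that the arm cannot do raises MotionError and nothing moves.
- finish_job(): hands the job in; it is judged then, once.
Trained networks look in the newest picture that a camera, given by its name, has taken for a name from the list of things; names that differ only in an ending like _2 or _b are one class to them, and where a whole thing is asked for, a point or a joint stands for the part that bears it (a point fixed in the world has none). Each returns a list of dicts, best first, with "score" (0 to 1); they miss things now and then, are a little off and sometimes report something else, mostly with a low value. They report only what shows in the picture. A call takes as long as a camera call. They do not tell look-alikes from the thing itself.
- regions_of(target, camera): "mask" (400x640 bool, what is visible of it) and "box" ([left, top, right, bottom] in pixels, round what is visible of it).
- mark_of(target, camera): "centre" ([column, row] in pixels: a listed point, or the origin of a listed thing).
Readings, each from a call of its own:
- read_t(): time.
- read_joints(): joint angles.
- read_dq(): joint speeds.
- read_tau(): joint torques, N m.
- read_tool_pos(): TCP position.
- read_tcp_rot(): TCP orientation.
- read_ft_force(): force on the tool from outside, world axes, zero at the start.
- read_moment(): the same for the moment, N m.
- read_width(): opening from 0.0 (shut) to 1.0 (fully open).
- read_grasp_force(): force on a finger pad.
Only numpy, scipy, OpenCV 4.12 (cv2) and the standard library are available. Lean on these libraries where they do the work, as an engineer would, in place of code of your own. Each camera call takes 0.05 s, during which the arm holds its last target. There are 200 camera calls.

## Working session

There is one attempt and no reset: what is moved stays moved. The work goes in short steps, each a Python script; the robot and the scene stay as the last script left them, time stands still between calls to the robot, and variables do not carry over. Pictures are saved under pics/ and viewed, at most 10 in all, crops included, and the job is handed in when it is done.

```bash
ls; mkdir -p pics
python3 - <<'E'
from workcell import *
import cv2,numpy as np
for n in ("scene","top"):
    p,d=get_image(n); cv2.imwrite(f"pics/{n}0.png",p[:,:,::-1]); np.save(f"pics/{n}d.npy",d); np.save(f"pics/{n}p.npy",p)
    c=camera_info(n);print(n,c["mtx"].tolist(),np.round(c["T"],4).tolist())
    for t in ("weight","lever","stop_ring"):
        for r in regions_of(t,n)[:3]: print(n,t,"reg",round(r["score"],2),np.round(r["box"]))
    for t in ("weight_hole","lever","handle_end","stop_ring","weight"):
        for r in mark_of(t,n)[:3]: print(n,t,"mark",round(r["score"],2),np.round(r["centre"],1))
print(grasp_offset,read_t())
E
```

```text
pics
scene [[454.06381401705335, 0.0, 324.5010345692427], [0.0, 454.06381401705335, 198.8677615376636], [0.0, 0.0, 1.0]] [[-0.4319, 0.7701, -0.4695, 1.0644], [0.9019, 0.3743, -0.2158, 0.1761], [0.0096, -0.5166, -0.8562, 1.0259], [0.0, 0.0, 0.0, 1.0]]
scene weight reg 0.75 [225. 150. 243. 173.]
scene weight reg 0.62 [260. 146. 277. 169.]
scene weight reg 0.54 [280. 124. 292. 145.]
scene lever reg 0.81 [312. 177. 405. 282.]
scene lever reg 0.3 [375. 182. 406. 206.]
scene weight_hole mark 0.79 [283.3 132.8]
scene weight_hole mark 0.78 [233.6 162.7]
scene handle_end mark 0.53 [314.3 182.2]
scene stop_ring mark 0.74 [266.9 157.3]
scene stop_ring mark 0.63 [361.6 249.4]
scene weight mark 0.73 [289.5 139.6]
scene weight mark 0.71 [237.1 167.9]
scene weight mark 0.64 [268.8 162. ]
top [[397.5629087870442, 0.0, 311.3999137120785], [0.0, 397.5629087870442, 202.96287826113735], [0.0, 0.0, 1.0]] [[0.0294, -0.9734, 0.2273, 0.3743], [-0.9996, -0.0285, 0.0073, -0.0518], [-0.0006, -0.2274, -0.9738, 0.9], [0.0, 0.0, 0.0, 1.0]]
top weight reg 0.86 [435. 220. 455. 248.]
top weight reg 0.64 [402. 248. 422. 264.]
top weight reg 0.56 [401. 288. 424. 307.]
top lever reg 0.85 [203. 141. 338. 214.]
top stop_ring reg 0.43 [252. 152. 260. 167.]
top weight_hole mark 0.87 [410.7 256.4]
top weight_hole mark 0.87 [443.7 236.9]
top weight_hole mark 0.53 [412.6 298.4]
top lever mark 0.64 [216.5 153.9]
top lever mark 0.5 [408.6 257. ]
top handle_end mark 0.6 [332.4 211.5]
top stop_ring mark 0.54 [249.8 156. ]
top weight mark 0.82 [446.5 233. ]
top weight mark 0.78 [407.3 296.7]
top weight mark 0.67 [409.  256.1]
-0.0188 0.9
```

Run:
```python
import cv2
a=cv2.imread("pics/scene0.png")[100:300,200:440];b=cv2.imread("pics/top0.png")[120:320,195:465]
cv2.imwrite("pics/s1.png",cv2.resize(a,(720,600),interpolation=cv2.INTER_CUBIC));cv2.imwrite("pics/t1.png",cv2.resize(b,(800,593),interpolation=cv2.INTER_CUBIC))
```

```text
(no output)
```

View pics/s1.png

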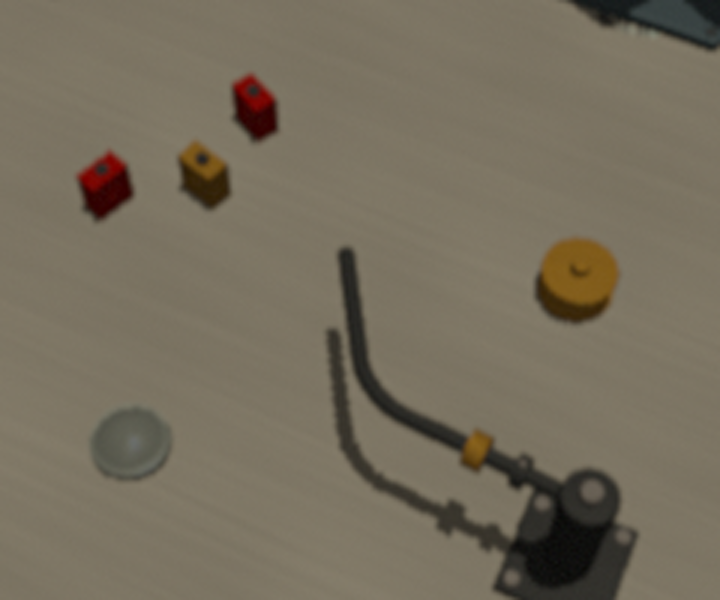

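View pics/t1.png

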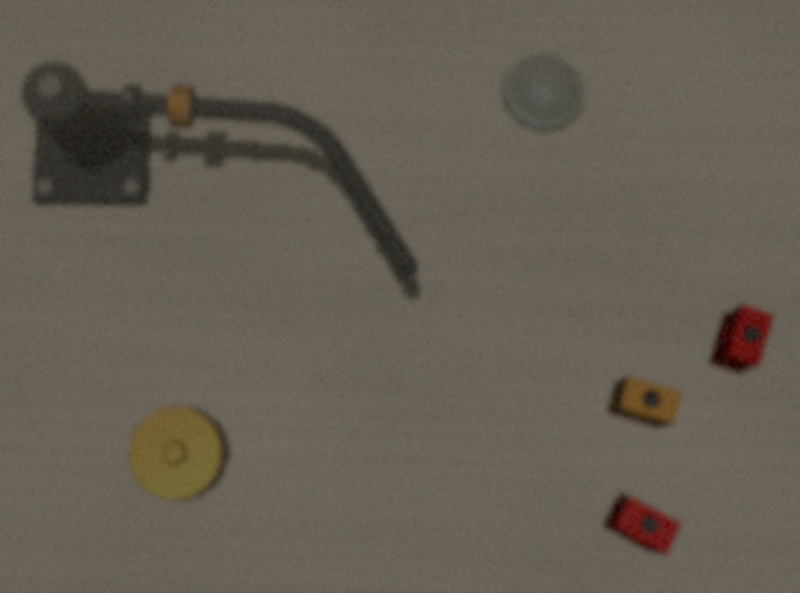

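The brass weight sits between two red look-alikes, at scene ≈(268,158) and top ≈(413,254). The lever's handle end is at scene ≈(315,184) and top ≈(334,212), the ring at top ≈(255,155), and the pivot at top ≈(213,150). Next I'll measure both in world coordinates.

```bash
cat > h.py <<'E'
import numpy as np, cv2
from workcell import *
def cloud(n,d):
    c=camera_info(n);K,T=c["mtx"],np.array(c["T"]);v,u=np.mgrid[0:400,0:640]
    P=np.stack([(u-K[0][2])/K[0][0]*d,(v-K[1][2])/K[1][1]*d,d],-1)
    return P@T[:3,:3].T+T[:3,3]
def onplane(n,uv,z):
    c=camera_info(n);K,T=np.array(c["mtx"]),np.array(c["T"]);uv=np.atleast_2d(uv).astype(float)
    r=np.c_[(uv-K[[0,1],2])/K[0,0],np.ones(len(uv))]@T[:3,:3].T
    return (T[:3,3]+r*((z-T[2,3])/r[:,2])[:,None])[:,:2]
E
python3 - <<'E'
from h import *
for n in ("scene","top"):
    p=np.load(f"pics/{n}p.npy").astype(int);d=np.load(f"pics/{n}d.npy");X=cloud(n,d)
    # weight
    hsv=cv2.cvtColor(p.astype(np.uint8),cv2.COLOR_RGB2HSV)
    c=(268,158) if n=="scene" else (413,254)
    win=np.zeros((400,640),bool);win[c[1]-20:c[1]+20,c[0]-20:c[0]+20]=True
    br=win&(hsv[...,0]>10)&(hsv[...,0]<30)&(hsv[...,1]>110)&(d>0)
    print(n,"weight px",br.sum(),"zpct",np.round(np.percentile(X[br][:,2],[5,50,95]),3))
    top=br&(X[...,2]>.040)&(X[...,2]<.058); v,u=np.nonzero(top)
    q=onplane(n,np.c_[u,v],.048)*1000
    r=cv2.minAreaRect(q.astype(np.float32));print("top face",len(q),np.round(q.mean(0),1),r)
    # lever
    m=(d>0)&(X[...,2]>.095)&(X[...,2]<.15);m[:, :200]=False
    L=next(iter(regions_of("lever",n)),None)["mask"]
    m&=cv2.dilate(L.astype(np.uint8),np.ones((5,5)))>0
    v,u=np.nonzero(m);q=onplane(n,np.c_[u,v],.12)*1000
    print("lever",len(q),np.round(q.min(0)),np.round(q.max(0)),"z med",np.median(X[m][:,2]))
    e=onplane(n,mark_of("handle_end",n)[0]["centre"],.12)[0]*1000;print("end mark",e)
    for t in("stop_ring","lever"):
        for k in mark_of(t,n)[:2]: print(t,k["score"],onplane(n,k["centre"],.12)*1000)
    np.save(f"pics/{n}L.npy",q)
    # per slice along y
    for y in np.arange(q[:,1].min(),q[:,1].max(),12):
        s=q[abs(q[:,1]-y-6)<6]
        if len(s): print("  y%.0f x %.1f w %.1f n%d"%(s[:,1].mean(),s[:,0].mean(),np.ptp(s[:,0]),len(s)))
print(read_t())
E
```

```text
scene weight px 239 zpct [0.007 0.042 0.053]
top face 126 [ 468.3 -269. ] ((468.037109375, -268.9647521972656), (43.40372848510742, 28.242761611938477), 77.84939575195312)
lever 1262 [534. -96.] [685. 180.] z med 0.1282133726775822
end mark [536.37773972 -94.09875685]
stop_ring 0.74 [[ 521.75979041 -231.45569051]]
stop_ring 0.63 [[648.47562847  76.44294569]]
  y-89 x 545.6 w 28.3 n35
  y-78 x 560.5 w 41.4 n49
  y-66 x 578.7 w 38.2 n49
  y-54 x 598.0 w 38.8 n50
  y-42 x 616.0 w 38.0 n51
  y-30 x 630.7 w 28.5 n40
  y-18 x 639.6 w 21.4 n37
  y-6 x 646.1 w 15.7 n31
  y6 x 648.7 w 15.7 n34
  y18 x 649.7 w 14.6 n34
  y30 x 650.0 w 15.2 n35
  y42 x 650.3 w 15.5 n36
  y54 x 650.8 w 14.5 n34
  y67 x 651.4 w 31.2 n69
  y77 x 652.0 w 30.8 n53
  y90 x 652.8 w 15.0 n36
  y103 x 653.0 w 27.7 n59
  y113 x 653.8 w 26.5 n45
  y126 x 653.7 w 14.2 n36
  y140 x 654.6 w 44.1 n71
  y150 x 656.8 w 57.5 n132
  y162 x 657.1 w 57.7 n142
  y173 x 656.4 w 50.2 n103
top weight px 247 zpct [0.018 0.046 0.05 ]
top face 192 [ 467.2 -267.6] ((467.38482666015625, -267.7526550292969), (41.022029876708984, 22.614599227
[... 171 characters left out ...]
ever 0.64 [[655.0662116  153.92728529]]
lever 0.5 [[ 453.60464894 -238.86223493]]
  y-87 x 548.8 w 24.7 n53
  y-76 x 563.2 w 41.2 n79
  y-64 x 583.4 w 41.7 n77
  y-52 x 601.3 w 40.1 n69
  y-40 x 620.3 w 36.2 n69
  y-28 x 634.5 w 27.8 n54
  y-16 x 643.4 w 19.4 n40
  y-4 x 648.9 w 17.3 n44
  y8 x 652.0 w 15.2 n41
  y20 x 652.1 w 13.3 n39
  y32 x 653.7 w 13.3 n36
  y44 x 653.8 w 13.4 n41
  y56 x 654.2 w 15.1 n39
  y69 x 654.5 w 30.8 n81
  y79 x 655.2 w 30.8 n61
  y92 x 656.4 w 13.3 n37
  y105 x 656.3 w 26.5 n70
  y115 x 656.5 w 26.3 n46
  y128 x 657.5 w 15.7 n40
  y141 x 653.6 w 41.7 n89
  y152 x 657.0 w 50.7 n133
  y164 x 660.6 w 52.8 n134
  y175 x 662.6 w 41.9 n94
  y183 x 664.8 w 13.2 n9
1.3
```

```bash
cat >> h.py <<'E'
from scipy.spatial.transform import Rotation as Ro
def quat(phi):
    s,c=np.sin(phi),np.cos(phi)
    q=Ro.from_matrix(np.array([[-s,c,0],[c,s,0],[0,0,-1]]).T).as_quat() # rows->columns
    return [q[3],q[0],q[1],q[2]]
E
python3 - <<'E'
from h import *
print(quat(0),read_tcp_rot())
for off in (0,180):
    for p,a in (((.4678,-.2684,.011),76.5),((.5,-.115,.101),122),((.645,-.01,.101),155),((.655,.07,.101),180)):
        j=ik(p,quat(np.radians(a+off)));print(off,a,None if j is None else np.round(j,2))
w=(.4678,-.2684);q=quat(np.radians(76.5))
j=ik([*w,.2],q);j2=ik([*w,.2],quat(np.radians(256.5)))
E
```

```text
[np.float64(0.0), np.float64(0.7071067811865475), np.float64(0.7071067811865475), np.float64(0.0)] [1.76627412e-05 1.21072433e-01 9.92643674e-01 3.71965502e-05]
0 76.5 [-0.73  0.41  1.77 -0.    0.96 -2.06]
0 122 [-0.44  0.26  1.74 -0.    1.14 -2.57]
0 155 [-0.19  0.48  1.4  -0.    1.26 -2.89]
0 180 [-0.06  0.51  1.36 -0.    1.28  3.08]
180 76.5 [-0.73  0.41  1.77 -0.    0.96  1.08]
180 122 [-0.44  0.26  1.74 -0.    1.14  0.57]
180 155 [-0.19  0.48  1.4  -0.    1.26  0.25]
180 180 [-0.06  0.51  1.36 -0.    1.28 -0.06]
```

Run:
```python
from h import *
q=quat(np.radians(256.5));w=(.4678,-.2684)
move_pose([*w,.2],q); print(read_t(),read_tool_pos())
print(line_to([*w,.011],max_speed=.2,threshold=6),read_tool_pos())
gripper_close(40); print(read_t(),read_width()*93,read_grasp_force())
f0=read_ft_force()
line_to([*w,.101],max_speed=.15)
print(read_t(),f0,[np.round(read_ft_force(),2) for _ in range(3)],read_moment())
# pre-thread pose, 30 mm of weight-centre clearance before the end
a=np.radians(32);e=np.array([.5385,-.0925]);s=e-.04*np.array([np.cos(a),np.sin(a)])
move_pose([*s,.101],quat(np.radians(122+180)));wait(.2)
print(read_t(),read_tool_pos(),np.round(read_ft_force(),2),read_width()*93)
for n in ("scene","top"):
    p,d=get_image(n);np.save(f"pics/{n}p2.npy",p);np.save(f"pics/{n}d2.npy",d)
    u=p[120:260,250:410] if n=="scene" else p[140:280,270:430]
    cv2.imwrite(f"pics/{n}2.png",cv2.resize(u[:,:,::-1],(640,560),interpolation=cv2.INTER_CUBIC))
```

```text
4.35 [ 0.46814352 -0.26766715  0.20000868]
False [ 0.46857486 -0.26889314  0.01191512]
6.8917 0.6632766874638437 0.0
7.6417 [0.95091735 0.25683057 0.78250483] [array([-0.96,  0.17, -0.62]), array([-0.96,  0.17, -0.62]), array([-0.96,  0.17, -0.62])] [0.00304743 0.1272744  0.0304076 ]
8.525 [ 0.50443849 -0.11523832  0.10075391] [ 0.06 -0.22  0.72] 0.5090878391688867
```

View pics/scene2.png

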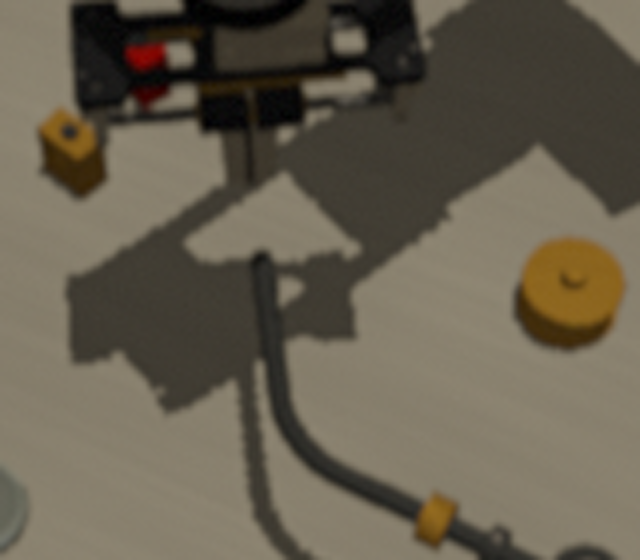

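View pics/top2.png

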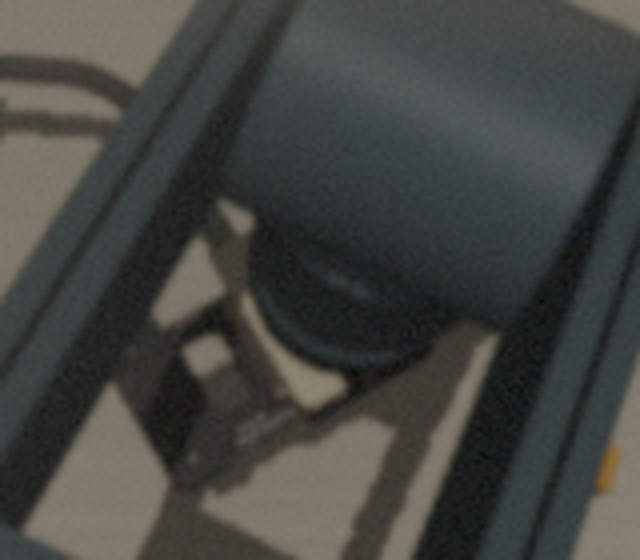

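The pictures show the fingers shut and empty. The brass weight is still standing at scene ≈(267,157), almost where it was. I'll measure it again and view it closely with the arm clear.

```bash
cat >> h.py <<'E'
def weight(n,p,d,c,r=24):
    X=cloud(n,d);hsv=cv2.cvtColor(p,cv2.COLOR_RGB2HSV)
    win=np.zeros((400,640),bool);win[c[1]-r:c[1]+r,c[0]-r:c[0]+r]=True
    br=win&(hsv[...,0]>10)&(hsv[...,0]<30)&(hsv[...,1]>110)&(d>0)
    v,u=np.nonzero(br&(X[...,2]>.040)&(X[...,2]<.058))
    q=onplane(n,np.c_[u,v],.048)*1000
    return len(q),np.round(q.mean(0),1),cv2.minAreaRect(q.astype(np.float32)),(u.mean(),v.mean())
E
python3 - <<'E'
from h import *
print(weight("scene",np.load("pics/scenep2.npy"),np.load("pics/scened2.npy"),(268,158)))
let_go(); print(read_t(),read_width())
p0=read_tool_pos(); move_pose([.40,.10,.2],quat(np.radians(270)));wait(.1)
for n,c in (("scene",(268,158)),("top",(413,254))):
    p,d=get_image(n);print(n,weight(n,p,d,c))
    u=p[120:200,220:320] if n=="scene" else p[210:290,370:470]
    cv2.imwrite(f"pics/{n}3.png",u[:,:,::-1])
a,b=[cv2.resize(cv2.imread(f"pics/{n}3.png"),(400,320),interpolation=cv2.INTER_CUBIC) for n in ("scene","top")]
cv2.imwrite("pics/both3.png",np.hstack([a,b]));print(read_t())
E
```

```text
(123, array([ 468. , -269.3]), ((467.788818359375, -268.19146728515625), (46.31693649291992, 27.87900161743164), 73.71781921386719), (np.float64(267.0650406504065), np.float64(153.70731707317074)))
10.1 1.0020279249513508
scene (121, array([ 467.8, -269.2]), ((467.67340087890625, -269.2206115722656), (44.535701751708984, 26.055240631103516), 72.94766998291016), (np.float64(267.1570247933884), np.float64(153.6611570247934)))
top (188, array([ 467.3, -267.4]), ((467.3201904296875, -267.4155578613281), (40.329647064208984, 22.60036277770996), 74.20460510253906), (np.float64(413.8244680851064), np.float64(254.18085106382978)))
11.3083
```

View pics/both3.png

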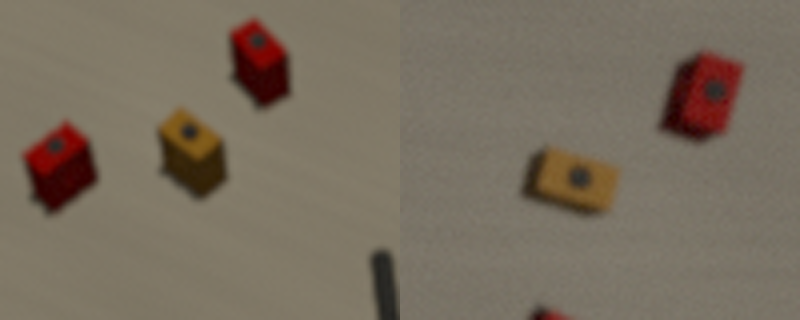

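The weight has not moved, to within 0.5 mm. I'll go down again and take a picture before and after closing.

Run:
```python
from h import *
q=quat(np.radians(254.5));w=(.4676,-.2684)
move_pose([*w,.12],q); line_to([*w,.011],max_speed=.2);wait(.2)
print(read_t(),read_tool_pos(),read_tcp_rot(),read_width(),np.round(read_ft_force(),2))
def crop(n): return cv2.resize(get_image(n)[0][100:220,200:340,::-1],(400,343),interpolation=cv2.INTER_CUBIC)
a=crop("scene")
gripper_close(40); print(read_t(),read_width(),read_grasp_force(),np.round(read_ft_force(),2))
cv2.imwrite("pics/grip4.png",np.hstack([a,crop("scene")]))
```

```text
13.625 [ 0.46863454 -0.26910268  0.01254224] [ 8.31948606e-04  9.90881247e-01 -1.34729679e-01  1.25489204e-03] 0.9962870922233908 [-0.99  0.13  0.03]
15.125 0.00331422521834825 0.0 [-0.25 -0.38 -0.21]
```

View pics/grip4.png

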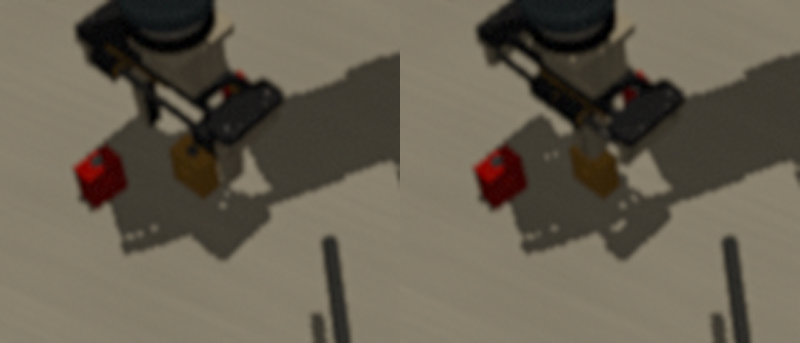

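Run:
```python
from h import *
n="scene";c=camera_info(n);K=np.array(c["mtx"]);Ti=np.linalg.inv(c["T"])
def proj(P):
    x=(Ti@np.append(P,1))[:3];x=K@x;return np.round(x[:2]/x[2],1)
tp=np.array(read_tool_pos());print(tp,"tcp px",proj(tp),"grasp",proj(tp+[0,0,.019]),"+60",proj(tp+[0,0,.06]),"weight centre base/top",proj([.4676,-.2684,0]),proj([.4676,-.2684,.048]))
p,d=get_image(n);X=cloud(n,d)
print("crop-mid rel px of finger (590,130)->",(190/2.857+200,130/2.857+100))
for v in range(128,176,3):
    print(v,[ "%d,%d,%d"%tuple(X[v,u]*1000) if d[v,u]>0 else "-" for u in range(252,288,4)])
```

```text
[ 0.46759695 -0.26839123  0.0110117 ] tcp px [268.8 161.8] grasp [268.1 157.7] +60 [266.6 148.4] weight centre base/top [269.1 164.1] [267.4 153.7]
crop-mid rel px of finger (590,130)-> (266.5033251662583, 145.50227511375567)
128 ['484,-289,160', '485,-276,169', '490,-260,182', '490,-249,188', '490,-237,193', '480,-233,185', '468,-229,175', '461,-223,170', '464,-210,180']
131 ['490,-286,156', '484,-279,154', '490,-262,170', '494,-247,182', '493,-236,187', '484,-231,179', '475,-226,173', '383,-276,46', '471,-206,179']
134 ['498,-282,156', '495,-271,159', '491,-262,160', '494,-248,171', '493,-237,175', '490,-228,176', '367,-301,2', '381,-278,30', '478,-202,178']
137 ['497,-284,142', '502,-268,157', '499,-258,159', '494,-250,158', '497,-236,169', '500,-223,179', '375,-297,0', '493,-204,181', '488,-196,180']
140 ['415,-353,0', '500,-271,141', '506,-254,157', '500,-247,155', '485,-246,138', '502,-222,170', '504,-209,180', '501,-200,181', '495,-193,179']
143 ['426,-346,3', '422,-335,5', '506,-256,145', '474,-268,101', '506,-232,158', '462,-252,97', '509,-207,175', '507,-197,178', '503,-189
[... 646 characters left out ...]
-249,27', '438,-249,4', '431,-241,0']
161 ['481,-314,3', '475,-305,2', '470,-295,1', '476,-276,21', '481,-260,36', '475,-251,34', '461,-248,18', '446,-245,3', '441,-235,2']
164 ['487,-311,-1', '483,-300,0', '478,-291,0', '477,-278,6', '480,-262,21', '475,-252,20', '462,-249,5', '454,-241,0', '449,-231,0']
167 ['496,-305,0', '491,-296,0', '485,-287,-2', '482,-275,1', '480,-264,5', '476,-254,6', '469,-245,3', '463,-236,1', '459,-226,2']
170 ['506,-300,2', '501,-290,1', '498,-278,5', '492,-270,3', '487,-260,2', '483,-250,3', '477,-241,2', '472,-231,1', '466,-222,0']
173 ['514,-295,0', '509,-285,1', '505,-275,1', '500,-265,1', '496,-255,2', '492,-245,3', '485,-237,0', '485,-223,9', '476,-217,0']
```

The closed fingers show up above the weight at z ≥ 0.05, so the tips look higher than the reading says. I'll check the tip height in the earlier free-air picture, where the reading was z = 0.1008.

Run:
```python
from h import *
for n in ("scene","top"):
    d=np.load(f"pics/{n}d2.npy");X=cloud(n,d)
    m=(d>0)&(np.hypot(X[...,0]-.5044,X[...,1]+.1152)<.05)&(X[...,2]>.06)
    P=X[m]*1000
    for lo in range(60,260,10):
        s=P[(P[:,2]>=lo)&(P[:,2]<lo+10)]
        if len(s): print(n,lo,len(s),np.round(s.mean(0)),np.round(np.ptp(s,axis=0)))
c=camera_info("scene");K=np.array(c["mtx"]);Ti=np.linalg.inv(c["T"])
for z in (.1008,.14,.18):
    x=K@(Ti@np.array([.5044,-.1152,z,1]))[:3];print(z,x[:2]/x[2])
print(read_joints(), read_tool_pos(), grasp_offset)
```

```text
scene 120 14 [542. -89. 127.] [11. 13.  7.]
scene 140 16 [ 509. -114.  147.] [11. 19.  6.]
scene 150 30 [ 509. -112.  155.] [15. 25. 10.]
scene 160 31 [ 509. -113.  164.] [18. 24.  9.]
scene 170 35 [ 510. -114.  175.] [18. 27. 10.]
scene 180 44 [ 509. -112.  185.] [18. 27. 10.]
scene 190 20 [ 509. -112.  194.] [20. 26.  8.]
scene 200 2 [ 507. -112.  201.] [0. 2. 1.]
scene 210 3 [ 499. -117.  215.] [3. 2. 8.]
scene 230 67 [ 530. -103.  236.] [51. 90. 10.]
scene 240 227 [ 526. -106.  246.] [51. 99. 10.]
scene 250 169 [ 518. -111.  254.] [50. 98. 10.]
top 220 3 [ 475. -136.  230.] [13. 20.  1.]
top 230 32 [ 472. -113.  237.] [53. 92. 10.]
top 240 127 [ 474. -120.  245.] [54. 94.  9.]
top 250 6 [480. -78. 256.] [26. 30.  6.]
0.1008 [312.43422896 173.55495471]
0.14 [312.21758053 164.29083872]
0.18 [311.98223446 154.22719253]
[-7.28049059e-01  4.11792117e-01  1.77192489e+00 -4.66338973e-05
  9.57764159e-01  1.11328961e+00] [ 0.46761965 -0.26843054  0.01102517] -0.0188
```

When the reading said 0.101, the tips were really at about 0.143, and the body's underside agrees. The TCP reading is therefore about 4 cm low along z. I'll measure the offset exactly with a gentle table touch, then grasp.

Run:
```python
from h import *
q=quat(np.radians(254.5))
line_to([.44,-.23,.03],max_speed=.2);line_to([.42,-.20,.01],max_speed=.2);line_to([.42,-.20,-.018],max_speed=.15);wait(.1)
r=line_to([.42,-.20,-.06],max_speed=.03,threshold=3);print(r,read_tool_pos(),np.round(read_ft_force(),2),read_t())
line_to([.42,-.20,.02],max_speed=.2);print(read_t())
```

```text
True [ 0.41997264 -0.19993999 -0.03902549] [-1.44  0.01  7.2 ] 17.225
17.675
```

```bash
cat >> h.py <<'E'
ZO=.0388   # true tip height = reading + ZO
E
python3 - <<'E'
from h import *
q=quat(np.radians(254.5));w=(.4676,-.2684)
line_to([.42,-.20,.04],max_speed=.2);let_go();line_to([*w,.04],max_speed=.2)
print(line_to([*w,.012-ZO],max_speed=.15,threshold=5),read_t())
gripper_close(40);print(read_t(),read_width()*93,read_grasp_force(),read_tool_pos())
line_to([*w,.101-ZO],max_speed=.15)
print(np.round(read_ft_force(),2),read_width()*93,read_t())
a=np.radians(32);e=np.array([.5385,-.0925]);s=e-.04*np.array([np.cos(a),np.sin(a)])
move_pose([*s,.101-ZO],quat(np.radians(302)));wait(.15)
print(read_t(),read_tool_pos(),np.round(read_ft_force(),2),read_width()*93)
for n in ("scene","top"):
    p,d=get_image(n);np.save(f"pics/{n}p5.npy",p);np.save(f"pics/{n}d5.npy",d)
u=np.load("pics/scenep5.npy")[130:230,260:380]
cv2.imwrite("pics/scene5.png",cv2.resize(u[:,:,::-1],(720,600),interpolation=cv2.INTER_CUBIC))
E
```

```text
False 20.5583
21.4333 39.73654833885642 39.999801367521286 [ 0.4675713  -0.26832573 -0.02684177]
[ 0.54 -0.4  -4.91] 39.95796615056567 22.175
23.0083 [ 0.50440929 -0.11481532  0.06177307] [ 0.53 -0.23 -4.15] 39.738192946940366
```

View pics/scene5.png

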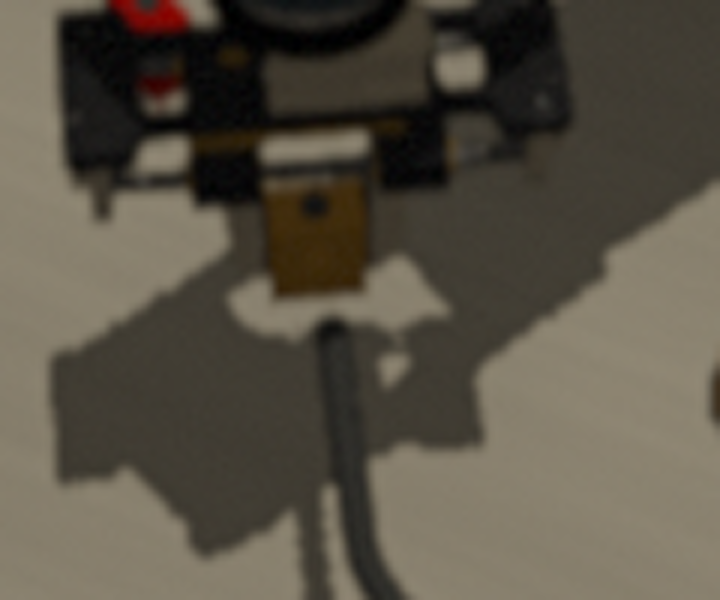

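The weight is held 40 mm wide at the pads. In the scene crop the weight's underside centre is at about (320,293) and the rod's end at about (333,325). I'll work out the camera bias from the known pose of the weight, then line up with the handle axis.

Run:
```python
from h import *
n="scene";c=camera_info(n);K=np.array(c["mtx"]);Ti=np.linalg.inv(c["T"])
def proj(P):
    x=(Ti[:3,:3]@np.atleast_2d(P).T+Ti[:3,3:]);x=K@x;return (x[:2]/x[2]).T
p=np.load("pics/scenep5.npy");hsv=cv2.cvtColor(p,cv2.COLOR_RGB2HSV)
m=(hsv[...,0]>10)&(hsv[...,0]<30)&(hsv[...,1]>110);m[:160]=0;m[182:]=0;m[:,:300]=0;m[:,:][:,326:]=0
v,u=np.nonzero(m);print("brass",len(u),u.min(),u.max(),v.min(),v.max())
t=np.array([.50441,-.11482]);a=np.radians(32);ax=np.array([np.cos(a),np.sin(a)]);lat=np.array([-ax[1],ax[0]])
box=[[*(t+i*.012*ax+j*.02*lat),z] for i in(-1,1) for j in(-1,1) for z in(.09,.138)]
h=cv2.convexHull(proj(box).astype(np.float32))
M=np.zeros((400*4,640*4),np.uint8);cv2.fillPoly(M,[np.round((h+.5)*4).astype(int)],1)
V,U=np.nonzero(M);V=V/4-.5;U=U/4-.5
for lo,hi in((162,168),(168,175),(175,179)):
    s=(v>=lo)&(v<hi);S=(V>=lo-.5)&(V<hi-.5);print(lo,"mean col seen %.2f pred %.2f n %d/%d"%(u[s].mean(),U[S].mean(),s.sum(),S.sum()/16))
print("bottom row pred",V.max(),"top",V.min())
for n2 in("scene","top"):
    q=np.load(f"pics/{n2}L.npy");r=(q[:,1]>-80)&(q[:,1]<-42)
    vx,vy,x0,y0=cv2.fitLine(q[r].astype(np.float32),cv2.DIST_L2,0,.01,.01).ravel()
    # perpendicular mid of the strip
    print(n2,"dir",np.degrees(np.arctan2(vy,vx))%180,"pt",x0,y0,"lat of tcp",(np.array([x0,y0])-t*1000)@np.array([-vy,vx])*np.sign(vx), "end along",min(((q-t*1000)@(np.array([vx,vy])*np.sign(vx)))[q[:,1]<-60]))
print(proj([[*t,.12],[*(t+.001*lat),.12],[*(t+.001*ax),.12]]))
```

```text
brass 301 303 321 160 178
162 mean col seen 312.09 pred 312.23 n 101/104
168 mean col seen 312.36 pred 312.69 n 124/121
175 mean col seen 311.98 pred 312.92 n 53/67
bottom row pred 180.75 top 160.0
scene dir 29.224773 pt 587.0812 -60.788345 lat of tcp 6.790891024779945 end along 37.40610686723032
top dir 28.997337 pt 586.3952 -61.56809 lat of tcp 6.832482595051815 end along 41.4856283396394
[[312.46832284 169.14744334]
 [312.87871603 169.11183662]
 [312.50876553 169.48480023]]
```

Run:
```python
from h import *
t=np.array([504.41,-114.82])
for n in("scene","top"):
    q=np.load(f"pics/{n}L.npy");a=np.radians(32)
    for it in range(8):
        ax=np.array([np.cos(a),np.sin(a)]);lat=np.array([-ax[1],ax[0]]);s=(q-t)@ax;l=(q-t)@lat
        e=np.percentile(s[abs(l-np.median(l[s<80]))<12],.5) if it else s[q[:,1]<-60].min()
        B=np.arange(e+8,e+88,4);c=[];r=(s>e+6)&(s<e+85)
        # bin mid-points
        bb=[(s[(s>=b)&(s<b+4)].mean(),(np.percentile(l[(s>=b)&(s<b+4)],3)+np.percentile(l[(s>=b)&(s<b+4)],97))/2,l[(s>=b)&(s<b+4)].mean()) for b in B]
        bb=np.array(bb);k=np.polyfit(bb[:18,0],bb[:18,2],1);a+=np.arctan(k[0])
    print(n,"angle",np.degrees(a),"end",e,"lat at end",np.polyval(k,e),"\n",np.round(bb[:,2]-0,1))
    # whole centre line, lever curve midpoints
```

```text
scene angle 32.556017487130106 end 37.88016945641346 lat at end 1.2223642142505604 
 [ 2.6  1.6  0.2  1.9 -0.9  2.6  0.5  2.2 -0.   0.9  1.1  0.9  2.5 -0.
  1.6 -0.   4.   0.4  2.1 -0.1]
top angle 32.56609141347577 end 42.809603528696215 lat at end 0.7744400312485616 
 [ 1.6  0.2  0.8  1.4  0.4  0.5  1.2  0.2  0.3  1.5  0.   0.7  0.9  1.
  0.8  0.6  0.8  1.1 -0.2  0.7]
```

The handle axis is at 32.6° and the hole's lateral error is about 1 mm. I'll build the centre-line path and a compliant step follower, then thread the first part.

```bash
cat > follow.py <<'E'
from h import *
import json,os
from scipy.interpolate import splprep,splev
from scipy.ndimage import gaussian_filter1d
ZG=.090-.0268  # reading at which the hole is 120 mm up
def build():
    q=np.load("pics/topL.npy")+[-1.0,-.5]
    a=np.radians(32.56);ax=np.array([np.cos(a),np.sin(a)]);end=np.array([538.3,-91.7])
    H=[end+ax*s for s in np.arange(-60,88,6)]
    C=np.array([600.,10.]);v=q-C;ang=np.degrees(np.arctan2(v[:,1],v[:,0]));r=np.hypot(*v.T)
    Bn=[]
    for b in range(-60,2,6):
        k=(abs(ang-b)<3);Bn.append(C+r[k].mean()*np.array([np.cos(np.radians(b)),np.sin(np.radians(b))]))
    Bn=[p for p in Bn if (p-end)@ax>90]
    A=[np.array([651.3+.044*(y-8),y]) for y in range(12,140,6)]
    P=np.array(H+Bn+A);d=np.r_[0,np.cumsum(np.hypot(*np.diff(P,axis=0).T))]
    tck,_=splprep(P.T,u=d-60,s=len(P)*.4);S=np.arange(-60,d[-1]-61,.5)
    X=np.array(splev(S,tck)).T;X[:, 0]=gaussian_filter1d(X[:,0],6,mode="nearest");X[:,1]=gaussian_filter1d(X[:,1],6,mode="nearest")
    T=np.gradient(X,axis=0);th=gaussian_filter1d(np.unwrap(np.arctan2(T[:,1],T[:,0])),8,mode="nearest")
    return S,X/1000,th
S,X,TH=build()
def at(s): return np.array([np.interp(s,S,X[:,0]),np.interp(s,S,X[:,1])]),np.interp(s,S,TH)
st=json.load(open("st.json")) if os.path.exists("st.json") else dict(s=-41.,b=0.,z=0.,y=0.)
def cmd(speed=.04,**k):
    p,th=at(st["s"]);th+=st["y"];n=np.array([-np.sin(th),np.cos(th)])
    return line_to([*(p+n*st["b"]/1000),ZG+st["z"]/1000],frame=quat(th+1.5*np.pi),max_speed=speed,**k)
def forces(F0,M0):
    th=at(st["s"])[1]+st["y"];F=np.array(read_ft_force())-F0;ax=np.array([np.cos(th),np.sin(th)])
    return -F[:2]@ax,F[:2]@[-ax[1],ax[0]],F[2],(np.array(read_moment())-M0)[2]
def advance(to,F0,M0,step=3.,amax=10,kb=.25,fmax=4,speed=.04,until=None):
    while st["s"]<to-1e-6:
        st["s"]=min(st["s"]+step,to);cmd(speed);fa,fl,fz,mz=forces(F0,M0)
        print("%.1fs s%.0f th%.0f b%.2f z%.2f | ax %.1f lat %.1f z %.1f mz %.3f"%(read_t(),st["s"],np.degrees(at(st["s"])[1]),st["b"],st["z"],fa,fl,fz,mz))
        if abs(fl)>.6: st["b"]+=float(np.clip(kb*fl,-.8,.8))
        if abs(fz)>.6: st["z"]+=float(np.clip(.2*fz,-.5,.5))
        json.dump(st,open("st.json","w"))
        if fa>amax or abs(fl)>fmax or abs(fz)>8: print("STOP");break
E
python3 - <<'E'
from follow import *
for s in (-20,0,40,80,100,115,130,145,160,180,200): p,th=at(s);print(s,np.round(p*1000,1),round(np.degrees(th),1))
st["s"]=-24.;cmd(.1);wait(.3)
F=[];
for _ in range(3): F.append(np.r_[read_ft_force(),read_moment()]);wait(.04)
F0=np.mean(F,0);np.save("F0.npy",F0);print(F0,read_tool_pos())
advance(30,F0[:3],F0[3:],amax=4,fmax=2.5)
E
```

```text
-20 [ 521.6 -102.5] 33.3
0 [538.1 -91.5] 33.4
40 [571.8 -70.2] 31.0
80 [606.7 -49.2] 32.6
100 [623.3 -37.5] 39.0
115 [634.1 -27.5] 47.9
130 [642.4 -16.1] 60.5
145 [648.   -3.1] 72.3
160 [651.3  11.1] 80.7
180 [653.2  31.1] 87.2
200 [653.7  51.7] 89.2
[ 0.40203605 -0.48305896 -3.89920443 -0.07457711  0.12440985 -0.01555727] [ 0.51811871 -0.10475303  0.06322654]
24.1s s-21 th33 b0.00 z0.00 | ax 0.4 lat 0.3 z -0.7 mz 0.027
24.4s s-18 th33 b0.00 z-0.15 | ax 0.8 lat 1.5 z 0.0 mz 0.007
24.6s s-15 th33 b0.37 z-0.15 | ax 0.0 lat 1.0 z -0.5 mz 0.039
24.9s s-12 th33 b0.61 z-0.15 | ax 0.1 lat 0.6 z -0.2 mz -0.020
25.1s s-9 th33 b0.61 z-0.15 | ax 0.2 lat -0.3 z 0.3 mz -0.017
25.4s s-6 th33 b0.61 z-0.15 | ax -0.2 lat 0.2 z -0.4 mz 0.045
25.6s s-3 th33 b0.61 z-0.15 | ax 0.5 lat 1.0 z -0.2 mz 0.092
25.9s s0 th33 b0.87 z-0.15 | ax -0.2 lat 0.8 z 0.1 mz 0.020
26.1s s3 th33 b1.06 z-0.15 | ax 0.3 lat -0.0 z 0.5 mz -0.047
26.4s s6 th33 b1.06 z-0.15 | ax 0.5 lat 1.0 z 0.4 mz -0.028
26.6s s9 th33 b1.31 z-0.15 | ax -0.4 lat 1.1 z -0.2 mz 0.006
26.9s s12 th33 b1.59 z-0.15 | ax -0.1 lat 0.4 z -0.2 mz -0.021
27.1s s15 th33 b1.59 z-0.15 | ax -0.1 lat 0.4 z -0.4 mz 0.022
27.4s s18 th33 b1.59 z-0.15 | ax -0.9 lat 0.7 z -0.0 mz 0.020
27.6s s21 th32 b1.76 z-0.15 | ax -0.1 lat 1.2 z 0.9 mz -0.002
27.9s s24 th32 b2.06 z0.02 | ax 0.7 lat -0.0 z -0.3 mz 0.010
28.1s s27 th32 b2.06 z0.02 | ax -0.8 lat -0.4 z -0.1 mz 0.025
28.4s s30 th32 b2.06 z0.02 | ax -0.6 lat -0.3 z -0.5 mz 0.068
```

Run:
```python
from follow import *
p,d=get_image("scene");u=p[140:240,280:400]
cv2.imwrite("pics/scene6.png",cv2.resize(u[:,:,::-1],(720,600),interpolation=cv2.INTER_CUBIC))
F=[]
for _ in range(8): F.append(np.r_[read_ft_force(),read_moment()]);wait(.02)
F=np.array(F)-np.load("F0.npy");print(np.round(F.mean(0),2),np.round(F.std(0),2),read_t())
```

```text
[ 0.82 -0.14 -0.26 -0.12 -0.22  0.03] [0.51 0.57 0.45 0.02 0.03 0.03] 28.5333
```

View pics/scene6.png

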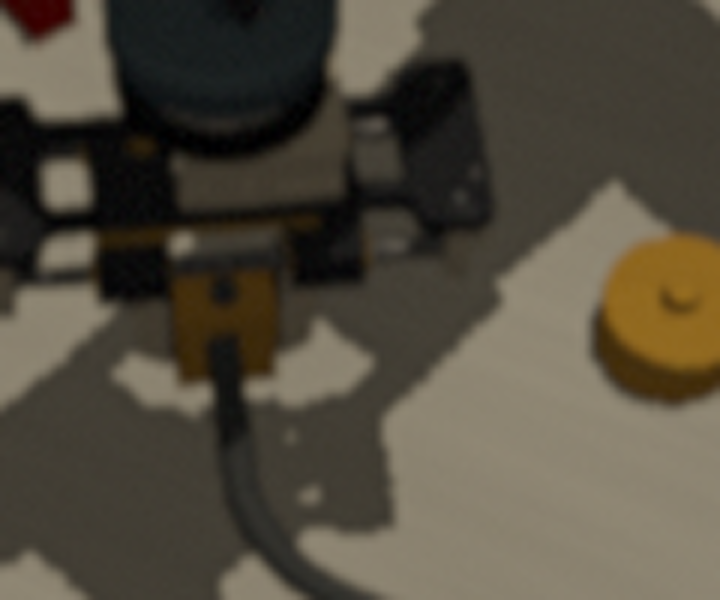

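Threaded: the rod enters the front face at crop ≈(222,340). I'll follow on round the bend, averaging the force readings and adding yaw feel.

```bash
cat >> follow.py <<'E'
def forces(F0,M0):
    th=at(st["s"])[1]+st["y"];ax=np.array([np.cos(th),np.sin(th)]);L=[]
    for _ in range(4): L.append(np.r_[read_ft_force(),read_moment()]);wait(.012)
    L=np.mean(L,0)-np.r_[F0,M0]
    return -L[:2]@ax,L[:2]@[-ax[1],ax[0]],L[2],L[5]
def advance(to,F0,M0,step=3.,amax=8,fmax=4,speed=.04):
    while st["s"]<to-1e-6:
        st["s"]=min(st["s"]+step,to);cmd(speed);fa,fl,fz,mz=forces(F0,M0)
        print("%.1fs s%.0f th%.0f b%.2f z%.2f y%.2f | ax %.1f lat %.1f z %.1f mz %.3f"%(read_t(),st["s"],np.degrees(at(st["s"])[1]),st["b"],st["z"],st["y"],fa,fl,fz,mz))
        if abs(fl)>.7: st["b"]+=float(np.clip(.35*fl,-1,1))
        if abs(fz)>.8: st["z"]+=float(np.clip(.2*fz,-.5,.5))
        if abs(mz)>.05: st["y"]+=float(np.clip(.4*mz,-.04,.04))
        json.dump(st,open("st.json","w"))
        if fa>amax or abs(fl)>fmax or abs(fz)>8: print("STOP");break
E
python3 - <<'E'
from follow import *
F0=np.load("F0.npy")
advance(80,F0[:3],F0[3:],step=5,fmax=2.5,amax=5)
if st["s"]>=80: advance(122,F0[:3],F0[3:],step=3,fmax=3.5,amax=6)
E
```

```text
28.8s s35 th31 b2.06 z0.02 y0.00 | ax -0.4 lat -1.1 z -0.8 mz 0.059
29.1s s40 th31 b1.68 z-0.14 y0.02 | ax 0.3 lat 0.6 z 0.1 mz -0.012
29.5s s45 th31 b1.68 z-0.14 y0.02 | ax 0.7 lat 0.2 z 0.0 mz 0.005
29.8s s50 th31 b1.68 z-0.14 y0.02 | ax -0.0 lat 0.6 z -0.5 mz 0.027
30.1s s55 th31 b1.68 z-0.14 y0.02 | ax 0.3 lat 0.9 z -0.5 mz 0.000
30.4s s60 th31 b2.01 z-0.14 y0.02 | ax 0.0 lat 0.8 z -0.0 mz 0.011
30.7s s65 th31 b2.28 z-0.14 y0.02 | ax -0.0 lat 0.4 z 0.2 mz 0.015
31.0s s70 th31 b2.28 z-0.14 y0.02 | ax -0.0 lat 0.6 z 0.0 mz -0.001
31.3s s75 th32 b2.28 z-0.14 y0.02 | ax -0.1 lat 0.8 z -0.6 mz 0.011
31.6s s80 th33 b2.56 z-0.14 y0.02 | ax 0.3 lat 1.2 z 0.2 mz 0.006
31.9s s83 th33 b2.97 z-0.14 y0.02 | ax -0.0 lat 0.1 z 0.1 mz 0.016
32.2s s86 th34 b2.97 z-0.14 y0.02 | ax -0.5 lat -0.3 z 0.2 mz -0.004
32.5s s89 th35 b2.97 z-0.14 y0.02 | ax -0.3 lat -1.4 z -0.0 mz -0.015
32.8s s92 th36 b2.49 z-0.14 y0.02 | ax -0.8 lat -1.6 z -0.1 mz 0.012
33.0s s95 th37 b1.93 z-0.14 y0.02 | ax -0.8 lat -0.5 z -0.6 mz 0.015
33.3s s98 th38 b1.93 z-0.14 y0.02 | ax -0.8 lat -0.7 z 0.1 mz 0.032
33.6s s101 th39 b1.93 z-0.14 y0.02 | ax -0.8 lat -0.4 z 0.4 mz -0.015
33.9s s104 th41 b1.93 z-0.14 y0.02 | ax -0.5 lat -0.7 z -0.4 mz 0.009
34.2s s107 th43 b1.93 z-0.14 y0.02 | ax -0.9 lat -0.9 z -0.2 mz -0.006
34.5s s110 th44 b1.61 z-0.14 y0.02 | ax -0.6 lat -0.9 z -0.2 mz 0.021
34.7s s113 th46 b1.29 z-0.14 y0.02 | ax 0.6 lat 0.5 z 0.1 mz 0.011
35.0s s116 th49 b1.29 z-0.14 y0.02 | ax -0.4 lat 0.3 z 0.4 mz -0.002
35.3s s119 th51 b1.29 z-0.14 y0.02 | ax -0.1 lat 0.5 z -0.1 mz 0.020
35.6s s122 th53 b1.29 z-0.14 y0.02 | ax -0.1 lat 0.7 z -0.2 mz 0.006
```

Run:
```python
from follow import *
F0=np.load("F0.npy")
advance(170,F0[:3],F0[3:],step=3,fmax=4,amax=6)
if st["s"]>=170: advance(188,F0[:3],F0[3:],step=4,fmax=4,amax=4)
print(read_tool_pos())
```

```text
35.9s s125 th56 b1.55 z-0.14 y0.02 | ax -0.5 lat -0.2 z -0.1 mz 0.044
36.1s s128 th59 b1.55 z-0.14 y0.02 | ax -0.7 lat 0.0 z -0.5 mz 0.043
36.4s s131 th61 b1.55 z-0.14 y0.02 | ax -1.0 lat -0.6 z -0.4 mz 0.028
36.7s s134 th64 b1.55 z-0.14 y0.02 | ax -0.3 lat -2.0 z -0.1 mz 0.009
37.0s s137 th66 b0.85 z-0.14 y0.02 | ax -0.7 lat -0.6 z -0.9 mz 0.033
37.3s s140 th69 b0.85 z-0.33 y0.02 | ax -0.7 lat -1.5 z -0.3 mz 0.039
37.6s s143 th71 b0.33 z-0.33 y0.02 | ax -0.7 lat 0.2 z -0.0 mz -0.011
37.9s s146 th73 b0.33 z-0.33 y0.02 | ax -0.1 lat 0.4 z -0.1 mz 0.019
38.1s s149 th75 b0.33 z-0.33 y0.02 | ax -0.8 lat 0.5 z -0.3 mz 0.028
38.4s s152 th77 b0.33 z-0.33 y0.02 | ax -0.2 lat 0.1 z -0.4 mz 0.019
38.7s s155 th78 b0.33 z-0.33 y0.02 | ax -0.5 lat 0.4 z 0.0 mz 0.013
39.0s s158 th80 b0.33 z-0.33 y0.02 | ax -0.6 lat 0.7 z 0.0 mz 0.028
39.3s s161 th81 b0.59 z-0.33 y0.02 | ax -0.5 lat 0.4 z -0.2 mz 0.031
39.5s s164 th82 b0.59 z-0.33 y0.02 | ax -0.1 lat 0.9 z -0.3 mz 0.034
39.8s s167 th84 b0.91 z-0.33 y0.02 | ax -0.8 lat -0.4 z -0.1 mz 0.004
40.1s s170 th85 b0.91 z-0.33 y0.02 | ax -0.8 lat 0.5 z -0.2 mz -0.009
40.4s s174 th86 b0.91 z-0.33 y0.02 | ax -0.5 lat 0.6 z -0.1 mz 0.008
40.7s s178 th87 b0.91 z-0.33 y0.02 | ax -0.0 lat 0.5 z -0.5 mz 0.002
41.0s s182 th88 b0.91 z-0.33 y0.02 | ax -0.6 lat 1.0 z -0.3 mz 0.006
41.2s s186 th88 b1.24 z-0.33 y0.02 | ax -0.5 lat 0.3 z -0.5 mz 0.032
41.5s s188 th88 b1.24 z-0.33 y0.02 | ax -0.5 lat 0.1 z -0.1 mz -0.004
[0.65226211 0.03942088 0.06288296]
```

```bash
cat >> follow.py <<'E'
def push(to,F0,M0,step,stop,thr=6):
    while st["s"]<to:
        st["s"]+=step;h=cmd(.03,threshold=thr);fa,fl,fz,mz=forces(F0,M0)
        print("%.1fs s%.1f y%.4f b%.2f z%.2f | ax %.1f lat %.1f z %.1f mz %.3f %s"%(read_t(),st["s"],read_tool_pos()[1],st["b"],st["z"],fa,fl,fz,mz,h))
        if abs(fl)>.8: st["b"]+=float(np.clip(.3*fl,-.6,.6))
        if abs(fz)>1.5: st["z"]+=float(np.clip(.1*fz,-.3,.3))
        json.dump(st,open("st.json","w"))
        if fa>stop: print("STOP");return fa
E
python3 - <<'E'
from follow import *
F0=np.load("F0.npy")
push(245,F0[:3],F0[3:],2.,9.5)
E
```

```text
41.8s s190.0 y0.0415 b1.24 z-0.33 | ax -0.2 lat 0.4 z -0.6 mz -0.009 False
42.1s s192.0 y0.0436 b1.24 z-0.33 | ax -1.1 lat -0.4 z 0.0 mz 0.009 False
42.4s s194.0 y0.0457 b1.24 z-0.33 | ax -0.8 lat -0.4 z 0.2 mz 0.009 False
42.7s s196.0 y0.0477 b1.24 z-0.33 | ax -0.6 lat -0.8 z -0.2 mz -0.006 False
43.0s s198.0 y0.0497 b1.24 z-0.33 | ax -1.0 lat -1.3 z 0.1 mz -0.018 False
43.2s s200.0 y0.0519 b0.86 z-0.33 | ax -1.1 lat -0.7 z 0.3 mz 0.029 False
43.5s s202.0 y0.0530 b0.86 z-0.33 | ax 3.1 lat -0.3 z -0.0 mz -0.070 False
43.8s s204.0 y0.0548 b0.86 z-0.33 | ax 4.3 lat -0.3 z 0.1 mz -0.090 False
44.1s s206.0 y0.0567 b0.86 z-0.33 | ax 5.0 lat -0.5 z -0.2 mz -0.077 False
44.4s s208.0 y0.0587 b0.86 z-0.33 | ax 5.1 lat -0.9 z -0.2 mz -0.084 False
44.6s s210.0 y0.0608 b0.58 z-0.33 | ax 4.8 lat 0.0 z 0.3 mz -0.048 False
44.9s s212.0 y0.0628 b0.58 z-0.33 | ax 4.3 lat -0.0 z 0.5 mz -0.080 False
45.2s s214.0 y0.0648 b0.58 z-0.33 | ax 5.2 lat 0.0 z -0.1 mz -0.062 False
45.5s s216.0 y0.0667 b0.58 z-0.33 | ax 5.1 lat -0.5 z -0.6 mz -0.093 False
45.8s s218.0 y0.0687 b0.58 z-0.33 | ax 5.0 lat -0.3 z 0.3 mz -0.077 False
46.1s s220.0 y0.0707 b0.58 z-0.33 | ax 4.6 lat -0.1 z -0.2 mz -0.093 False
46.4s s222.0 y0.0727 b0.58 z-0.33 | ax 5.1 lat -0.1 z -0.1 mz -0.097 False
46.6s s224.0 y0.0747 b0.58 z-0.33 | ax 5.1 lat -0.5 z -0.3 mz -0.089 False
46.9s s226.0 y0.0753 b0.58 z-0.33 | ax 8.7 lat -0.2 z 0.4 mz -0.102 False
47.2s s228.0 y0.0753 b0.58 z-0.33 | ax 13.8 lat 0.9 z 0.5 mz -0.208 False
STOP
```

The ring reached home: the motion stalled at y = 0.0753 after about 22 mm of travel, and the push rose to about 14 N. Now I'll press at 15 N, ease off, seat the weight on the rod, release and retreat.

Run:
```python
from follow import *
F0=np.load("F0.npy");F,M=F0[:3],F0[3:]
def show(t): 
    f=forces(F,M);print(t,"%.1f"%read_t(),np.round(f,2),np.round(read_tool_pos(),4));return f
f=show("now")
for _ in range(3):
    e=14.6-f[0]            # baseline reads -0.7
    if abs(e)<.7: break
    st["s"]+=float(np.clip(e/2.6,-.8,.8));cmd(.03);f=show("press")
for _ in range(3): wait(.3);f=show("hold")
for _ in range(5):         # ease to about 2.5 N
    if f[0]<3: break
    st["s"]-=float(np.clip((f[0]-1.8)/2.6,.3,2.5));cmd(.03);f=show("ease")
for _ in range(7):         # lower until the rod bears it
    if f[2]>2.5: break
    st["z"]-=.5;cmd(.03);f=show("lower")
json.dump(st,open("st.json","w"))
```

```text
now 47.2 [13.85  0.16  0.81 -0.2 ] [0.6536 0.0753 0.063 ]
press 47.5 [14.77 -0.37  0.66 -0.2 ] [0.6536 0.0753 0.0629]
hold 47.9 [14.19 -0.34 -0.13 -0.2 ] [0.6536 0.0753 0.063 ]
hold 48.2 [14.72 -0.08  0.14 -0.19] [0.6536 0.0753 0.063 ]
hold 48.5 [14.52 -0.35  0.36 -0.2 ] [0.6537 0.0753 0.063 ]
ease 48.8 [ 7.94 -1.46 -0.66 -0.11] [0.6536 0.0753 0.0629]
ease 49.1 [ 2.37 -2.   -0.34 -0.07] [0.6536 0.0752 0.063 ]
lower 49.4 [ 2.55 -1.97  1.27 -0.07] [0.6536 0.0753 0.0627]
lower 49.6 [ 2.62 -1.65  3.72 -0.05] [0.6537 0.0752 0.0623]
```

Run:
```python
from follow import *
F0=np.load("F0.npy");F,M=F0[:3],F0[3:]
st["b"]-=.6;cmd(.03);print(np.round(forces(F,M),2))
let_go();p=read_tool_pos();print(read_t(),read_width(),p,np.round(read_ft_force(),2))
print(line_to([p[0],p[1],p[2]+.12],max_speed=.12,threshold=5),read_t(),read_tool_pos())
move_pose([.40,-.10,.25],quat(np.radians(330)));wait(.2);print(read_t())
for n in("scene","top"): 
    P,d=get_image(n);np.save(f"pics/{n}d7.npy",d);np.save(f"pics/{n}p7.npy",P)
    u=P[160:300,300:420] if n=="scene" else P[120:230,195:345]
    cv2.imwrite(f"pics/{n}7.png",cv2.resize(u[:,:,::-1],(400,467) if n=="scene" else (400,293),interpolation=cv2.INTER_CUBIC))
a,b=cv2.imread("pics/scene7.png"),cv2.imread("pics/top7.png");b=cv2.copyMakeBorder(b,0,467-293,0,0,0)
cv2.imwrite("pics/both7.png",np.hstack([a,b]))
```

```text
[ 2.75 -0.9   4.24 -0.02]
50.9167 1.0000112659037275 [0.65388905 0.07520566 0.06185552] [ 0.65  0.15 -0.03]
False 52.0667 [0.65329696 0.07519195 0.18081071]
53.4667
```

View pics/both7.png

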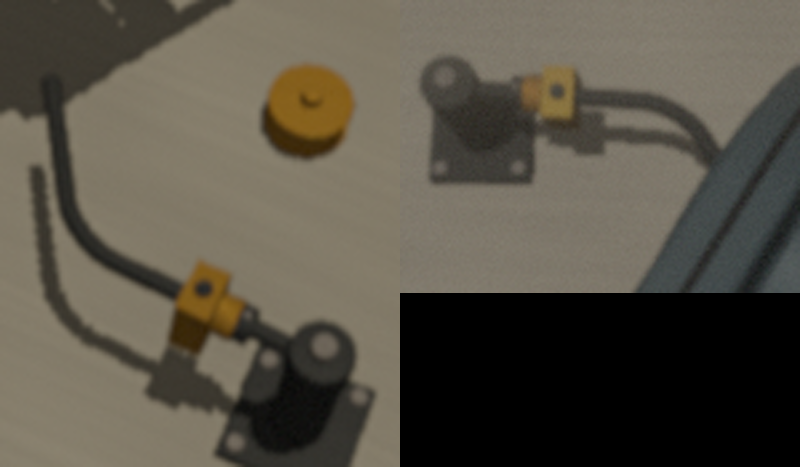

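The weight hangs at scene crop (203,305) against the ring, the ring is against the shoulder collar, and the handle end is still at px ≈(315,184), so the lever has not swung. I'm handing the job in.

```bash
python3 -c "
from workcell import *
print(finish_job(),read_t())"
```

```text
the job is handed in; nothing more can be done
the job is handed in; nothing more can be done
```

I threaded the weight round the bend and pushed the ring home against the shoulder. I pressed it there at about 15 N for a second and left the weight hanging against the ring. The lever did not visibly move, and the job was handed in at about 53.5 s; no verdict was returned.

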